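Hold a clamp collar on the flat of a stand's shaft

ROBOT

A 6-joint arm with a two-finger parallel gripper is mounted at the origin on the work surface. World frame = base frame: x ahead of the robot, y to its left, z up, the work surface at z = 0. Lengths are in m, angles in rad, forces in N, time in s.
With the tool pointing down it reaches from about 0.325 to 0.9 m from the base axis. Payload 6.1 kg.
Tool frame: the origin (TCP) lies at the very end of the fingers, on their centre line; the grasp point (between the pads) lies 19 mm behind it; z points along the fingers, y is the line along which they close (so a half turn about z gives the same grasp; the last joint's range is limited). The gripper opens to 85 mm and grips with 20 to 120 N. Pads are 22 mm wide; open, the fingers measure 114 mm over their backs; the gripper's body (76 mm by 85 mm) begins 54 mm behind the grasp point. The pads swing forward as they close: fully open they stand 13 mm farther back than shut.
Start: joints at [-0.126, 0.22, 1.526, -0, 1.395, -0.126], TCP at [0.625, -0, 0.191] pointing down, gripper open.
Joint ranges: [-2.98, 2.98], [-0.91, 2.08], [0.09, 2.57], [-1.24, 4.39], [0.2, 2.65], [-2.68, 2.68]. Speed limits (rad/s): [2.57, 2.57, 3.01, 3.14, 3.14, 3.14].

INTERFACE

Orientations are given as a rotation vector (axis times angle).
In Python, from workcell import r gives the robot as it stands. The module is installed in compiled form; this text tells all that it offers.
- The arm moves only by the tool move_arm, never from a script. Its arguments are lists of equal length, an entry for each row: "slide": the shift along the world's x, y, z in mm, a list of three; "spin": the turn about the world's z in rad; "grip": the opening, from -1 (shut) to 1 (fully open). A call has 1 to 12 rows; each row shifts and turns the commanded pose from where the row before left it; what a row does not reach is not made up. A row lasts 1/8 s, in which the tool goes at most 62.5 mm and 10.7 degrees, less where a joint would pass 70% of its speed; a pose out of reach is approached as far as the arm can. A call with a gripper value outside its range is refused whole. The fingers move at their own pace and stop on an object; "grip_force" is the grip in N (left out, the last holds). Time passes only in rows, so rows that do not move let the fingers close. It gives the time, the measured TCP pose, the force, the opening and the grip force at its end, in the units of the state.
- r.get_state(): the state, without advancing time (a new reading comes with each control period).
- r.get_image(name): name is "scene" or "side" or "wrist"; returns the picture (400x640x3 uint8, red, green, blue); there is no depth.
- r.calibration(name): a dict with "mtx" (3x3 intrinsics, pixels), "distortion" ([k1, k2, p1, p2, k3] as OpenCV has them; the pictures are not rectified), "R" (3x3) and "t" (3): a world point X has camera coordinates R X + t; the wrist camera has in their place "hand_eye" (4x4, takes a point from camera to tool coordinates, whose origin is the TCP and whose axes are the flange's). Camera axes: x right, y down, z forward; pixel columns grow to the right and rows downward; lengths in m; the calibration is good to about 2 mm. A picture is of the moment at which its call begins: read the wrist's pose just before it. calibration takes no time and is no camera call.
- r.job_done(): hands the job in; it is judged then, once.
The state is a dict: "clock": time; "joint_positions": joint angles; "joint_velocities": joint speeds; "effort": joint torques, N m; "tcp_pos": TCP position; "ee_rot": TCP orientation; "force": force on the tool from outside, world axes, zero at the start; "moment": the same for the moment, N m; "width": finger opening in m; "gripper_force": force on a finger pad.
Only numpy, scipy, OpenCV 4.12 (cv2) and the standard library are available. Lean on these libraries where they do the work, as an engineer would, in place of code of your own. Each camera call takes 0.05 s, during which the arm holds its last target. There are 200 camera calls.

TASK

The shaft of the little turning stand is stopped by its pull pin: draw the pin out of its bore and leave it hanging upright by its handle in the stand's side notch, then take the bare shaft end between your fingers and turn it until you feel the flat squarely under a finger and the flat faces straight along the stand's tongue. Then bring the clamp collar down over the shaft end, thumbscrew over the tongue, until its top is flush with the end of the shaft, and draw it back so that its brass shoe presses lightly on the flat. Finish while holding it there, ready for the screw to be tightened: do not let go, and leave the other things on the bench where they are.

Things in the scene. Friction and masses are not known exactly. Their poses are not given: they have to be found in the camera images.
- stand: Fixed cream stand; origin on the bench under the shaft axis, z up. Base plate 130 (x) by 120 (y) mm, 18 thick, centred. A tongue 30 mm wide, 12 thick juts out along +x to x = 110 mm: the flat must face that way. On the +y side a block 42 mm wide (x), 38 high, from y = 60 to 110 mm, holds the notch. The shaft stands at its middle and turns about z.
- shaft (a joint): Shaft angle (rad), counter-clockwise from above; 0 = flat faces along the tongue, so the flat faces stand yaw + value. Starts at 0.6 to 1.3; friction 0.08 N m, stays as left. With the pin in its bore, the stop arm on its hub meets the pin at about 0.3. The arm points away from the flat, 14 mm wide, reaches 52 mm from the axis, lies below 36 mm over the bench.
- shaft_end (a point): Centre of the shaft's top end, on the axis, 84 mm above the bench; x points out of the flat and turns with the shaft. Steel, 28 mm diameter, one flat 9.5 mm from the axis: 23.5 mm across the flat, middle of that 2.25 mm from the axis on the side away from the flat; D-shaped from above. The flat runs down to the hub (40 mm disc, top 36 mm above the bench). Edge chamfered 1.5 mm.
- pin_handle (a point): Centre of the handle of the loose steel pull pin (90 g), z up along it. Handle: upright cylinder, diameter 22, length 40 mm; below it the shank, diameter 10, length 32 mm. It starts upright in the bore, foot on the bench, this point 52 mm above the bench, 40 mm from the shaft axis on the side away from the tongue. The foot must rise above 38 mm to come over the notch.
- bore (a point): Mouth of the pin's bore in the base plate, 18 mm above the bench, at stand x = -40 mm, y = 0; 11.4 mm wide, through to the bench.
- notch (a point): Middle of the parking notch at the block's top face, 38 mm above the bench, at stand x = 0, y = 92 mm. A slot 14 mm wide (x), open above, below and at its outer (+y) end, from its closed end at y = 80 to y = 110 mm. The shank hangs in it, underside of the handle on the block's top, handle centre then 58 mm above the bench.
- collar_center (a point): Centre (half-way up) of the loose clamp collar, on its bore axis; stands on the bench, z up. Aluminium block 52 (x) by 48 (y) by 28 mm high, 0.1 to 0.2 kg. Bore 32 mm, through; in it on the +x side a brass shoe 16 mm wide, full height, face 11.5 mm from the axis. Grip it across the plain sides (y, 48 mm). On the shaft it has 2 mm play: drawn back 2 mm from the tongue, the shoe meets the flat.
- thumbscrew (a point): Head of the collar's thumbscrew (15 mm thick), 42 mm from the bore axis along the collar's +x, at half height; it ends 46 mm from the axis.
- collar: The same collar; origin at the middle of its underside, x towards the thumbscrew.
- pin: The same pull pin; origin at its foot.
- tooth_model: Loose bystander: plaster tooth model, 60 by 66 mm, 26 mm high; origin under its middle.
- bur_box: Loose bystander: open plastic box, 100 by 75 mm, 40 mm high; origin under its middle.
- paste_jar: Loose bystander: closed jar, 66 mm diameter, 75 mm high; origin under its middle.
Mind the look-alikes: they are no part of the job. What is shaped like the pin but brown is not meant.

How it is judged:
By the outcome, as a careful person would: the job done as asked, in the order asked, and still so for the second after the job is handed in, while the arm keeps its last pose, push and grip.
It also fails if it takes over 64 s, if anything falls off the work surface, if the arm or the gripper's body presses on something with over 40 N, if the wrist force passes 120 N, or if a joint passes its speed limit or range.

## Working session

There is one attempt and no reset: what is moved stays moved. The work goes in short steps, Python scripts to look and compute and a tool call to move; the robot and the scene stay as the last step left them, time stands still between calls to the robot, and variables do not carry over. Pictures are saved under pics/ and viewed, at most 10 in all, crops included, and the job is handed in when it is done.

Besides the shell and the picture viewer there is one more tool, called as name(argument=value, ...) on one line, values as JSON. move_arm: Moves the arm, as the interface text tells. Its arguments: {"type":"object","properties":{"slide":{"type":"array","items":{"type":"array","items":{"type":"number"}}},"spin":{"type":"array","items":{"type":"number"}},"grip":{"type":"array","items":{"type":"number"}},"grip_force":{"type":"number"}},"required":["slide","spin","grip"]}

```bash
mkdir -p pics
cat > h.py <<'E'
import numpy as np, cv2
from scipy.spatial.transform import Rotation as Ro
from workcell import r
def cam(n,st=None):
    c=r.calibration(n);K=np.array(c["mtx"]);d=np.array(c["distortion"])
    if n=="wrist":
        st=st or r.get_state();T=np.eye(4);T[:3,:3]=Ro.from_rotvec(st["ee_rot"]).as_matrix();T[:3,3]=st["tcp_pos"]
        M=np.linalg.inv(T@np.array(c["hand_eye"]));return K,d,M[:3,:3],M[:3,3]
    return K,d,np.array(c["R"]),np.array(c["t"])
def px2w(C,uv,z):
    K,d,R,t=C;p=cv2.undistortPoints(np.array([[uv]],float),K,d)[0,0]
    o=-R.T@t;v=R.T@np.array([p[0],p[1],1]);return o+v*(z-o[2])/v[2]
def w2px(C,X):
    K,d,R,t=C;return cv2.projectPoints(np.array(X,float).reshape(-1,3),cv2.Rodrigues(R)[0],t,K,d)[0][:,0]
def snap(n,f):
    st=r.get_state();im=r.get_image(n);cv2.imwrite("pics/"+f,im[...,::-1]);return im,cam(n,st)
E
python3 - <<'E'
from h import *
a,_=snap("scene","s0.png");b,_=snap("side","d0.png");c,_=snap("wrist","w0.png")
x=np.vstack([a,b]);cv2.imwrite("pics/both.png",cv2.resize(x,(480,600))[...,::-1])
for n in("scene","side"):
    C=cam(n);print(n,-C[2].T@C[3],C[2][2])
E
```

```text
scene [ 1.27696286 -0.72687561  0.8107599 ] [-0.58646434  0.56930811 -0.57614916]
side [ 0.2511716  -0.49280192  0.67140948] [ 0.32872777  0.60347078 -0.72647166]
```

View pics/s0.png

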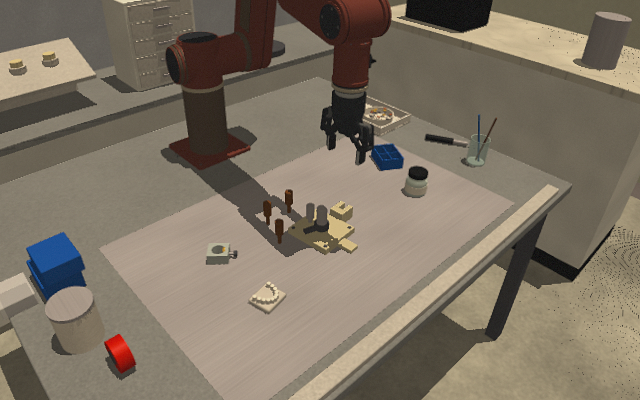

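View pics/d0.png

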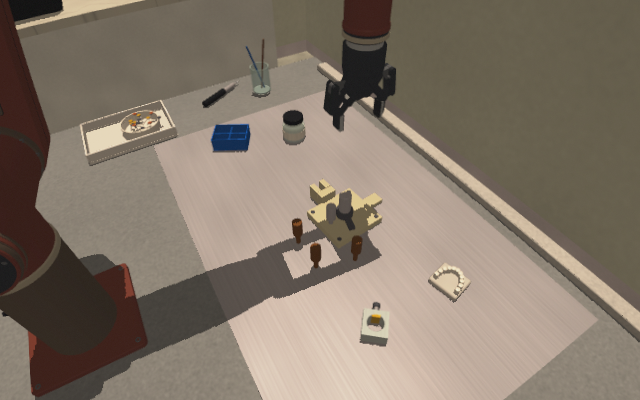

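The scene view shows the stand at (322,230), with the grey pin at (310,212) and the shaft at (322,213). Three brown pin look-alikes stand at (267,210), (289,200) and (279,230). The collar is at (220,253). The grey pin in the stand fits because it is steel, upright in the bore and opposite the tongue. I'll confirm it in an enlarged crop.

Run:
```python
import cv2,numpy as np
a=cv2.imread("pics/s0.png")[180:270,240:370];b=cv2.imread("pics/d0.png")[170:350,270:400]
A=cv2.resize(a,None,fx=3,fy=3,interpolation=2);B=cv2.resize(b,None,fx=3,fy=3,interpolation=2)
o=np.zeros((540,780,3),np.uint8);o[:270,:390]=A;o[:,390:]=B
cv2.imwrite("pics/crop.png",o)
```

```text
(no output)
```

View pics/crop.png

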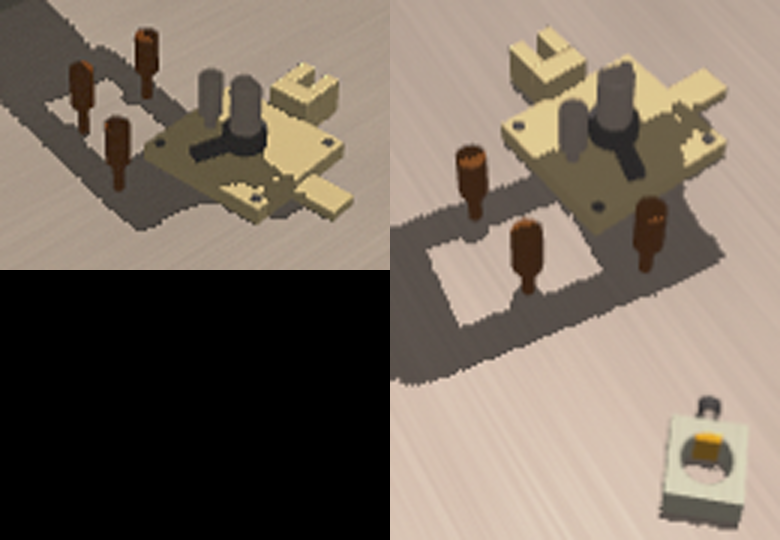

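The crop confirms it: the steel-grey pin stands in the stand at side pixel (331,205), and all three brown ones are loose on the bench. Next I fit the stand and collar poses.

Run:
```python
from h import *
from scipy.optimize import least_squares
S=cam("scene");D=cam("side")
sd=lambda x,y:((x-390)/3+270,y/3+170); sc=lambda x,y:(x/3+240,y/3+180)
P=[(D,sd(617,70),(0,0,84)),(D,sd(573,104),(-40,0,72)),(D,sd(727,88),(110,-15,12)),(D,sd(503,127),(-65,60,18)),(D,sd(597,222),(-65,-60,18)),(D,sd(725,137),(65,-60,18)),
(S,sc(245,83),(0,0,84)),(S,sc(210,73),(-40,0,72)),(S,sc(147,148),(-65,-60,18)),(S,sc(343,147),(65,60,18)),(S,sc(258,212),(65,-60,18)),(S,sc(352,203),(110,15,12))]
def res(q):
    c,s=np.cos(q[2]),np.sin(q[2]);o=[]
    for C,uv,X in P:
        x,y,z=np.array(X)/1e3
        o+=list(w2px(C,[q[0]+c*x-s*y,q[1]+s*x+c*y,z])[0]-uv)
    return o
o=px2w(D,sd(617,70),.084);q=least_squares(res,[o[0],o[1],0],loss="soft_l1").x
print(q,np.round(np.array(res(q)).reshape(-1,2),1).tolist())
print("arm",[px2w(D,sd(*p),.034) for p in((613,130),(638,178))],[px2w(S,sc(*p),.034) for p in ((245,138),(195,155))])
print("collar",px2w(D,sd(706,455),.028),px2w(D,sd(709,405),.018), px2w(S,(218,249),.028),px2w(S,(234,254),.016))
st=r.get_state();print(st["clock"],st["force"],st["ee_rot"],st["width"]);print(r.calibration("wrist")["hand_eye"])
```

```text
[ 0.58531746 -0.03016763  0.108663  ] [[0.3, 1.2], [0.6, 1.6], [0.9, -0.3], [-0.4, -1.0], [0.0, 0.2], [1.0, 1.3], [0.6, -0.6], [0.4, 0.3], [-1.1, -2.0], [0.4, -2.1], [-0.0, -1.3], [0.9, -3.3]]
arm [array([ 0.57773944, -0.03907963,  0.034     ]), array([ 0.56799413, -0.08773668,  0.034     ])] [array([ 0.59628092, -0.04066863,  0.034     ]), array([ 0.58464587, -0.08851943,  0.034     ])]
collar [ 0.486092   -0.28520278  0.028     ] [ 0.51140986 -0.25542823  0.018     ] [ 0.48733319 -0.28831382  0.028     ] [ 0.51670893 -0.26246202  0.016     ]
0.15 [-1.2958635   0.54620588 -0.03856872] [-2.22059700e+00 -2.22060183e+00  1.38011662e-03] 0.08565662219032105
[[-3.35890216e-04 -9.56614774e-01 -2.91355557e-01  7.34669684e-02]
 [ 9.99999277e-01  1.49665534e-05 -1.20199252e-03  3.47357843e-04]
 [ 1.15420439e-03 -2.91355750e-01  9.56614078e-01 -1.81344686e-01]
 [ 0.00000000e+00  0.00000000e+00  0.00000000e+00  1.00000000e+00]]
```

View pics/w0.png

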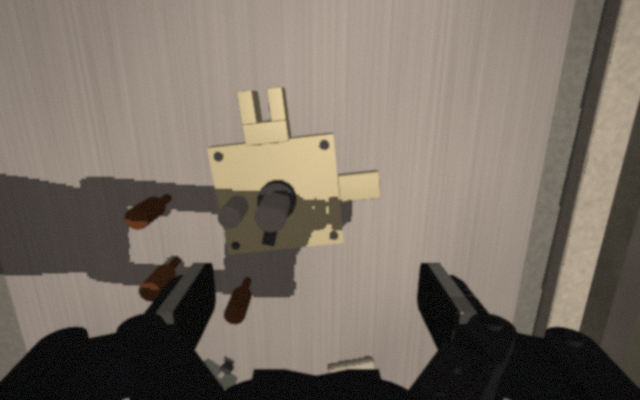

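The wrist view shows the stand's base corners at (208,150), (333,134), (343,242) and (227,253). The tongue end is at (378,172)-(379,197), the stop arm tip at (269,241), and the decoy feet at about (168,198), (180,260) and (247,282). I'll refit the stand with these.

```bash
cat >> h.py <<'E'
from scipy.optimize import least_squares
def fit(C,P,q0):
    def res(q):
        c,s=np.cos(q[2]),np.sin(q[2]);return np.concatenate([w2px(C,[q[0]+(c*x-s*y)/1e3,q[1]+(s*x+c*y)/1e3,z/1e3])[0]-uv for uv,(x,y,z) in P])
    q=least_squares(res,q0,loss="soft_l1").x;return q,res(q).round(1)
E
python3 - <<'E'
from h import *
C=cam("wrist")
P=[((208,150),(-65,60,18)),((333,134),(65,60,18)),((343,242),(65,-60,18)),((227,253),(-65,-60,18)),((378,172),(110,15,12)),((379,197),(110,-15,12))]
q,e=fit(C,P,[.585,-.03,.109]);print(q,e)
s=lambda x,y:q[:2]+np.array([np.cos(q[2])*x-np.sin(q[2])*y,np.sin(q[2])*x+np.cos(q[2])*y])/1e3
print("pin",s(-40,0),"notch",s(0,92))
print("armtip",px2w(C,(269,241),.03),"decoys",[px2w(C,p,.0)[:2].round(3) for p in((168,198),(180,260),(247,282))])
W=lambda x,y,z:[*s(x,y),z]
print(w2px(C,[W(0,0,.084),W(-40,0,.072),W(0,92,.038)]))
E
```

```text
[ 0.58275963 -0.02884347  0.10845299] [-2.3 -2.4 -0.4 -0.3 -0.2  0.8  0.2  1.3  0.7 -0.7  1.3  1.4]
pin [ 0.54299465 -0.03317309] notch [0.57280151 0.06261601]
armtip [ 0.57391927 -0.0741452   0.03      ] decoys [array([ 0.458, -0.035]), array([ 0.463, -0.112]), array([ 0.541, -0.141])]
[[268.86690945 217.97571071]
 [227.53292891 218.02027329]
 [260.8105179  108.88603485]]
```

move_arm(slide=[[-10, -4, -7], [-10, -4, -7], [-10, -4, -7], [-10, -4, -7], [-10, -4, -7], [-10, -4, -7], [-10, -4, -7], [-8, -3, -6], [-4, -2, -6], [0, 0, 0], [0, 0, 0]], spin=[0.168, 0.168, 0.168, 0.168, 0.168, 0.168, 0.168, 0.168, 0.168, 0.168, 0], grip=[0.1, 0.1, 0.1, 0.1, 0.1, 0.1, 0.1, 0.1, 0.1, 0.1, 0.1], grip_force=30)

```text
clock: 1.52
tcp_pos: [0.5427, -0.033, 0.1301]
ee_rot: [0.169, -3.136, -0.0]
force: [0.1, -0.1, -0.2]
width: 0.047
gripper_force: 0.0
```

Run:
```python
from h import *
im,C=snap("wrist","w1.png");st=r.get_state();print(st["tcp_pos"],st["width"],Ro.from_rotvec(st["ee_rot"]).as_matrix().round(3).tolist())
```

```text
[ 0.54283582 -0.03299817  0.13021181] 0.04731647244301302 [[-0.994, -0.106, -0.0], [-0.106, 0.994, 0.0], [0.0, 0.0, -1.0]]
```

View pics/w1.png

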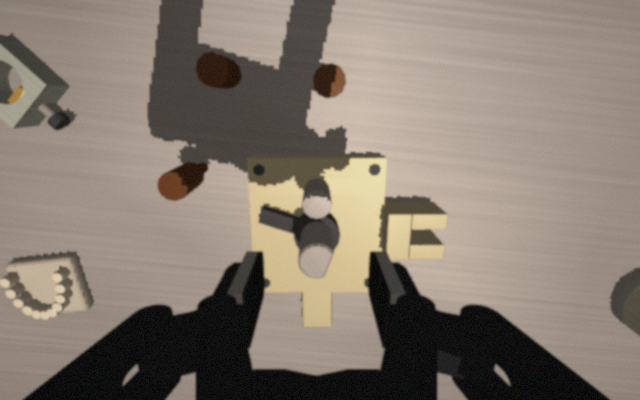

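The wrist view shows the pin top at (317,205), the shaft top at (316,258), base corners at (248,158), (385,156) and (253,292), the tongue end at (304-331,327), and notch arm tips at (446,214) and (443,258). I'll check these against the fit.

Run:
```python
from h import *
C=cam("wrist")
P=[((248,158),(-65,-60,18)),((385.5,156),(-65,60,18)),((253,292),(65,-60,18)),((317,205),(-40,0,72)),((304,327),(110,-15,12)),((331,326),(110,15,12)),((446,214),(-21,110,38)),((443,258),(21,110,38)),((412,230),(-7,80,38)),((412,244),(7,80,38))]
q,e=fit(C,P,[.583,-.029,.108]);print(q,e)
s=lambda x,y:q[:2]+np.array([np.cos(q[2])*x-np.sin(q[2])*y,np.sin(q[2])*x+np.cos(q[2])*y])/1e3
print("pin",s(-40,0),"notch",s(0,92),"pin top px",px2w(C,(317,205),.072),px2w(C,(316,258),.084))
g=cv2.imread("pics/w1.png",0)
cv2.imwrite("pics/c1.png",cv2.resize(cv2.imread("pics/w1.png")[150:300,230:460],None,fx=3.4,fy=3.4,interpolation=2))
print("collar",px2w(C,(4,85),.028),"screw",px2w(C,(62,118),.014), "armtip",px2w(C,(264,214),.033))
```

```text
[ 0.5827614  -0.02892887  0.10941389] [-1.9 -0.4  1.3  1.   1.5 -0.  -0.3 -1.  -1.7  0.7  0.8  1.5  2.6 -0.8
  0.4  1.  -0.7 -1.  -1.9  0.3]
pin [ 0.54300059 -0.0332967 ] notch [0.57271539 0.062521  ] pin top px [ 0.54370832 -0.03301102  0.072     ] [ 0.57994988 -0.02991451  0.084     ]
collar [ 0.48603303 -0.28267713  0.028     ] screw [ 0.50839565 -0.2507073   0.014     ] armtip [ 0.5685233  -0.07552551  0.033     ]
```

View pics/c1.png

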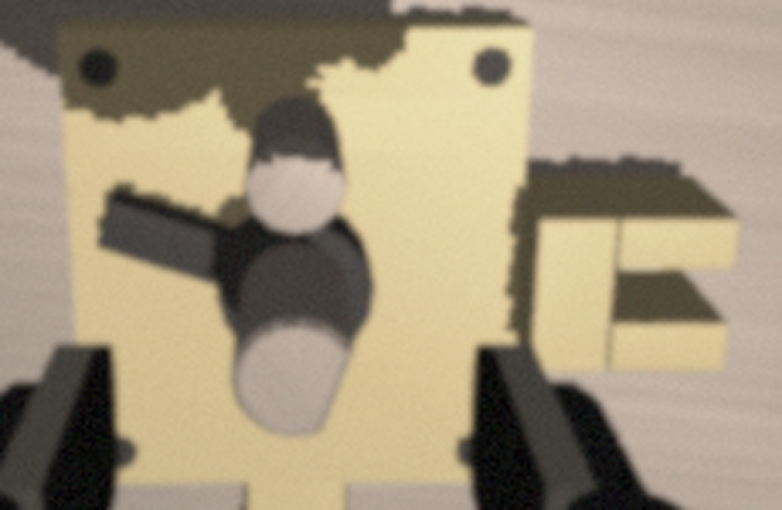

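The fit agrees with the earlier one: pin at (0.543,-0.033), yaw 0.109, and the flat at about 1.2 rad (stand). I'll descend on the pin and grip.

move_arm(slide=[[0, 0, -20], [0, 0, -20], [0, 0, -20], [0, 0, -20], [0, 0, -10], [0, 0, 0], [0, 0, 0], [0, 0, 0], [0, 0, 0], [0, 0, 0], [0, 0, 0]], spin=[0, 0, 0, 0, 0, 0, 0, 0, 0, 0, 0], grip=[0.1, 0.1, 0.1, 0.1, 0.1, 0.1, -1, -1, -1, -1, -1], grip_force=30)

```text
clock: 2.95
tcp_pos: [0.543, -0.033, 0.0405]
ee_rot: [-0.171, 3.137, -0.0]
force: [0.2, -0.6, 0.5]
width: 0.0001
gripper_force: 0.0
```

Nothing ended up between the fingers, so I'll look.

Run:
```python
from h import *
a,_=snap("wrist","w2.png");b,_=snap("side","d2.png");c,_=snap("scene","s2.png")
o=np.zeros((600,800,3),np.uint8);o[:300,:480]=cv2.resize(a,(480,300))
f=lambda i,x,y:cv2.resize(i[y:y+100,x:x+133],(400,300),interpolation=2)
o[300:,:400]=f(b,280,150);o[300:,400:]=f(c,250,170)
cv2.imwrite("pics/m2.png",o[...,::-1])
```

```text
(no output)
```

View pics/m2.png

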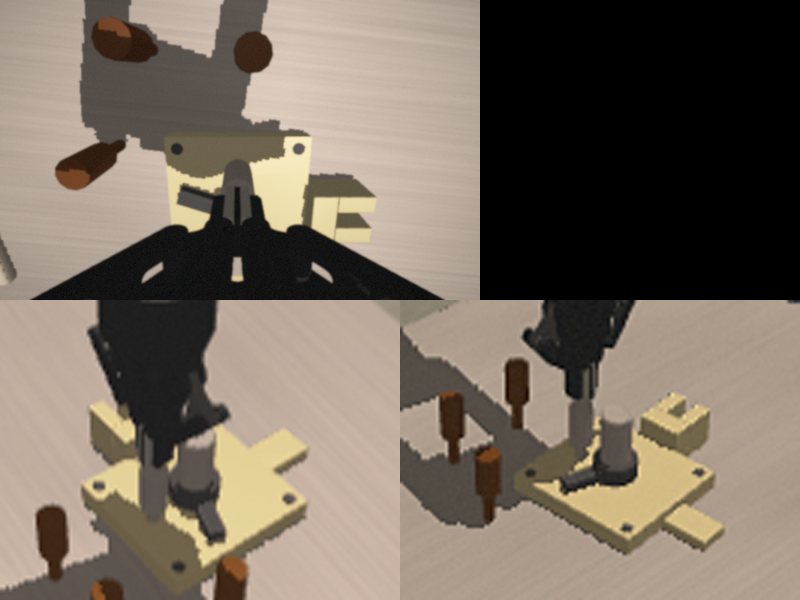

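Run:
```python
from h import *
st=r.get_state();print(st["tcp_pos"],st["width"],st["joint_positions"])
p=np.array(st["tcp_pos"])
for n in("wrist","side","scene"):
    C=cam(n);print(n,w2px(C,[p,p+[0,0,.02],p+[0,0,.04],[.543,-.0333,.072],[.543,-.0333,.032],[.5828,-.0289,.084]]).round(0).tolist())
a=cv2.imread("pics/w2.png")[180:300,260:370];b=cv2.imread("pics/d2.png")[170:250,300:373];c=cv2.imread("pics/s2.png")[170:250,280:353]
f=lambda i:cv2.resize(i,(260,int(260*i.shape[0]/i.shape[1])),interpolation=2)
o=np.zeros((300,780,3),np.uint8)
for k,i in enumerate((a,b,c)):
    j=f(i);o[:j.shape[0],260*k:260*k+260]=j
cv2.imwrite("pics/m3.png",o)
```

```text
[ 0.54296381 -0.03299631  0.04037429] -0.0002500582852805681 [-2.05693569e-01  1.90137706e-01  1.86437395e+00 -7.44381316e-06
  1.08715342e+00 -1.88567135e+00]
wrist [[318.0, 234.0], [318.0, 249.0], [318.0, 268.0], [317.0, 260.0], [317.0, 229.0], [317.0, 347.0]]
side [[330.0, 216.0], [330.0, 210.0], [330.0, 204.0], [330.0, 206.0], [330.0, 218.0], [345.0, 195.0]]
scene [[310.0, 214.0], [310.0, 207.0], [310.0, 201.0], [310.0, 204.0], [310.0, 216.0], [322.0, 206.0]]
```

View pics/m3.png

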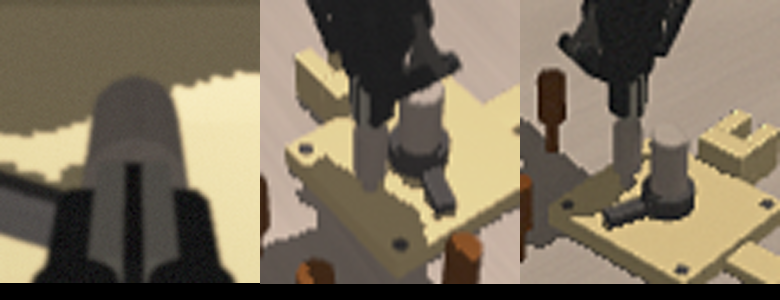

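The pin hasn't moved. All three views show the closed fingertips sitting just above the pin's top, about 30 mm higher than the reported TCP. I'll check this against the start picture.

Run:
```python
from h import *
for n in("side","scene"):
    C=cam(n);print(n,[w2px(C,[[.625+s*.0428,0,.191+d] for s in(-1,0,1)]).round(0).tolist() for d in(0,.013,.03,.045,.06)])
a=cv2.imread("pics/s0.png")[80:180,300:400];b=cv2.imread("pics/d0.png")[50:150,310:410]
cv2.imwrite("pics/m4.png",cv2.resize(np.hstack([a,b]),(800,400),interpolation=2))
```

```text
side [[[339.0, 150.0], [356.0, 143.0], [373.0, 137.0]], [[339.0, 145.0], [357.0, 138.0], [373.0, 132.0]], [[339.0, 138.0], [357.0, 131.0], [374.0, 125.0]], [[340.0, 132.0], [358.0, 125.0], [375.0, 119.0]], [[340.0, 126.0], [358.0, 119.0], [376.0, 113.0]]]
scene [[[332.0, 167.0], [344.0, 174.0], [357.0, 181.0]], [[332.0, 162.0], [344.0, 169.0], [357.0, 177.0]], [[332.0, 156.0], [345.0, 163.0], [358.0, 171.0]], [[332.0, 151.0], [345.0, 158.0], [358.0, 165.0]], [[333.0, 146.0], [345.0, 152.0], [359.0, 159.0]]]
```

View pics/m4.png

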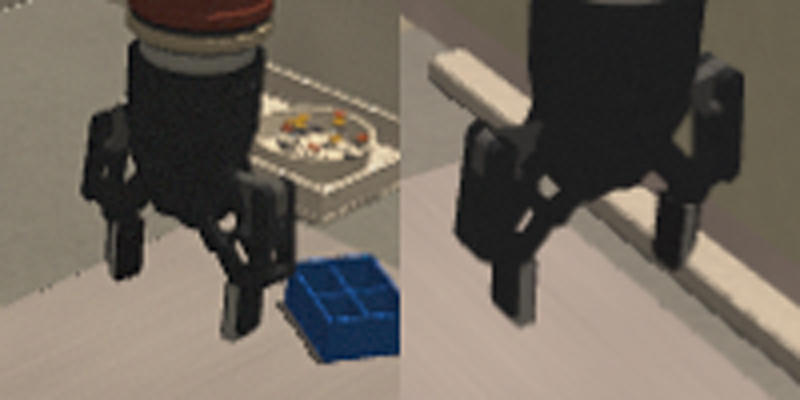

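The start picture confirms it. The true fingertips sit about 34 mm behind the reported TCP, which puts tips at z ≈ TCP + 34 mm when shut and a bit more when open. I'll apply that offset everywhere and watch the force: open, go down 34 mm more, grip.

move_arm(slide=[[0, 0, 0], [0, 0, 0], [0, 0, 0], [0, 0, 0], [0, 0, -12], [0, 0, -12], [0, 0, -10], [0, 0, 0]], spin=[0, 0, 0, 0, 0, 0, 0, 0], grip=[0.1, 0.1, 0.1, 0.1, 0.1, 0.1, 0.1, 0.1])

```text
clock: 4.1
tcp_pos: [0.5417, -0.0327, 0.0048]
ee_rot: [0.171, -3.134, -0.001]
force: [0.0, 0.7, 0.7]
width: 0.0471
gripper_force: 0.0
```

move_arm(slide=[[0, 0, 0], [0, 0, 0], [0, 0, 0], [0, 0, 0], [0, 0, 0]], spin=[0, 0, 0, 0, 0], grip=[-1, -1, -1, -1, -1], grip_force=30)

```text
clock: 4.72
tcp_pos: [0.5434, -0.0331, 0.0068]
ee_rot: [-0.171, 3.136, -0.0]
force: [0.2, -1.0, 2.2]
width: 0.0199
gripper_force: 29.5
```

Pin gripped at about 22 mm. Now lift it, go round the shaft and come over the notch.

move_arm(slide=[[0, 0, 10], [0, 0, 20], [0, 0, 20], [0, 0, 5], [-2, 18, 0], [-4, 36, 0], [-4, 37, 0], [18, 2, 0], [20, 2, 0], [2, 0.5, 0], [0, 0, 0], [0, 0, 0]], spin=[0, 0, 0, 0, 0, 0, 0, 0, 0, 0, 0, 0], grip=[-1, -1, -1, -1, -1, -1, -1, -1, -1, -1, -1, -1])

```text
clock: 6.22
tcp_pos: [0.5719, 0.0626, 0.0609]
ee_rot: [0.171, -3.136, -0.0]
force: [0.8, -0.6, -0.4]
width: 0.0202
gripper_force: 29.6
```

Run:
```python
from h import *
st=r.get_state();print(st["tcp_pos"],st["width"],st["force"])
a,_=snap("wrist","w3.png");b,_=snap("side","d3.png");c,_=snap("scene","s3.png")
f=lambda i,x,y,w:cv2.resize(i[y:y+w,x:x+w],(260,260),interpolation=2)
cv2.imwrite("pics/m5.png",cv2.resize(np.hstack([f(a,240,160,170),f(b,290,140,90),f(c,290,150,90)]),(780,260))[...,::-1])
```

```text
[0.57192598 0.06264429 0.06086996] 0.02017463217163888 [ 0.8034952  -0.5966135  -0.35750646]
```

View pics/m5.png

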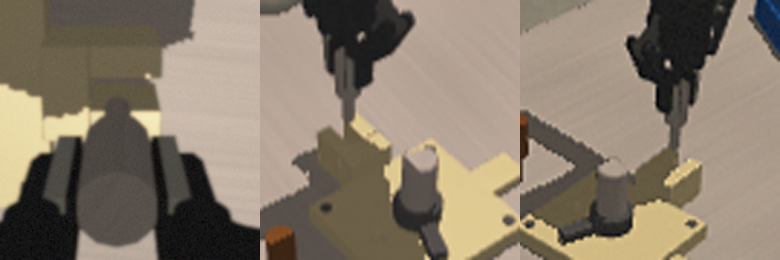

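The pin is held upright over the slot: the shank foot is at about (117,100) in the left panel, in line with the notch. Lowering.

move_arm(slide=[[0, 0, -10], [0, 0, -10], [0, 0, -10], [0, 0, -10], [0, 0, -5], [0, 0, 0]], spin=[0, 0, 0, 0, 0, 0], grip=[-1, -1, -1, -1, -1, -1])

```text
clock: 7.12
tcp_pos: [0.5725, 0.0625, 0.0158]
ee_rot: [0.171, -3.136, -0.0]
force: [0.2, -0.2, -0.3]
width: 0.0203
gripper_force: 29.6
```

move_arm(slide=[[0, 0, -1.5], [0, 0, -1.5], [0, 0, 0], [0, 0, 0]], spin=[0, 0, 0, 0], grip=[-1, -1, -1, -1])

```text
clock: 7.62
tcp_pos: [0.5731, 0.0625, 0.0135]
ee_rot: [-0.171, 3.137, -0.0]
force: [-1.0, -0.4, -1.4]
width: 0.0201
gripper_force: 29.6
```

move_arm(slide=[[0, 0, -0.5], [0, 0, 0], [0, 0, 0], [0, 0, 0], [0, 0, 0], [0, 0, 10], [0, 0, 20], [0, 0, 25], [0, 0, 5], [0, 0, 0]], spin=[0, 0, 0, 0, 0, 0, 0, 0, 0, 0], grip=[-1, -0.2, 0, 0.1, 0.1, 0.1, 0.1, 0.1, 0.1, 0.1])

```text
clock: 8.88
tcp_pos: [0.5736, 0.0625, 0.0738]
ee_rot: [-0.171, 3.135, -0.0]
force: [-0.2, 0.8, -0.1]
width: 0.0472
gripper_force: 0.0
```

Run:
```python
from h import *
st=r.get_state();print(st["tcp_pos"],st["width"],st["force"])
im,C=snap("wrist","w4.png")
s=lambda x,y,z:[.58276-.0+(.994*x-.1092*y)/1e3,-.0289+(.1092*x+.994*y)/1e3,z/1e3]
pp=w2px(C,[s(0,92,78),s(0,92,38),s(0,0,84)]);print(pp.round(0))
u,v=pp[0].astype(int)
hsv=cv2.cvtColor(im,cv2.COLOR_RGB2HSV)
for y in range(v-45,v+30,4):print(y,' '.join('%3d/%3d'%(hsv[y,x,1],hsv[y,x,2]) for x in range(u-32,u+36,6)))
```

```text
[0.57355276 0.06249172 0.07380414] 0.04724022114622385 [-0.1812294   0.77056887 -0.12404499]
[[318. 236.]
 [318. 213.]
 [146. 240.]]
190  77/106  83/101  79/103  75/106  75/102  83/105  74/103  79/106  79/106  75/105  46/160  37/191
194  76/104  75/102  81/101  78/105  77/106  76/104  78/105  75/102  76/107  79/103  47/162  37/193
198  84/103  74/104  75/106  80/105  82/ 99  59/ 87  72/ 95  82/ 99  79/103  85/105  46/166  38/189
202  80/105  74/107  76/104  61/ 92  32/ 72  33/ 70  34/ 75  54/ 85  64/ 92  47/142  41/180  39/190
206  79/103  73/105  76/104  43/ 78  31/ 74  29/ 70  34/ 74  30/ 68  66/ 89  44/149  38/195  38/195
210  83/105  76/107  80/102  37/ 69  28/ 72  37/ 75  32/ 72  31/ 74  76/ 84  75/ 95  39/191  40/196
214  80/105  77/100  78/104  31/ 73  35/ 72  41/ 74  43/ 71  36/ 71  64/ 84  80/ 92  41/193  39/192
218  76/107  84/106  80/179  34/ 76  35/ 72  36/ 84  38/ 81  31/ 73  45/ 79  76/ 94  39/192  37/192
222  74/111  78/153  73/230  36/ 78  37/ 83  37/ 83  30/ 86  38/ 80  50/ 81  85/138  42/187  39/192
226  74/227  67/235  72/226  28/ 83  37/ 82  31/ 83  33/ 84  37/ 82
[... 232 characters left out ...]

238  73/231  70/234  77/205  38/ 81  39/ 85  37/ 83  38/ 93  37/ 89  36/ 92  69/236  42/193  41/192
242  51/195  52/198  51/191  36/ 84  34/ 82  35/ 80  40/203  39/203  39/185  52/197  41/195  39/194
246  38/188  40/187  35/190  35/ 95  34/ 83  39/143  38/201  39/203  39/194  38/189  37/188  36/189
250  38/186  37/185  39/185  37/177  43/118  40/193  40/198  38/194  39/190  40/191  37/192  40/192
254  37/195  41/195  38/196  38/194  38/196  40/193  39/189  39/189  38/188  40/189  38/186  38/187
258  38/188  38/188  39/188  39/188  38/189  41/193  39/194  40/192  39/198  38/195  38/196  37/195
262  39/191  38/188  38/189  36/191  36/189  40/192  40/190  38/190  39/192  38/189  42/190  37/192
```

The pin hangs upright in the notch: its column is centred at u≈318 and the top disc bottom is at v≈250, both as predicted. Next, the shaft end, closing across the flat at about 1.32 rad (world).

move_arm(slide=[[2, -20, 0], [3, -40, 0], [3, -30, 0], [1, -3.5, 0], [0, 0, 0], [0, 0, -20], [0, 0, -20], [0, 0, -18], [0, 0, 0], [0, 0, 0]], spin=[-0.12, -0.12, -0.12, 0, 0, 0, 0, 0, 0, 0], grip=[0.1, 0.1, 0.1, 0.1, 0.1, 0.1, 0.1, 0.1, 0.1, 0.1])

```text
clock: 10.18
tcp_pos: [0.5822, -0.0309, 0.0149]
ee_rot: [0.393, 3.117, -0.0]
force: [0.3, 0.5, 0.1]
width: 0.047
gripper_force: 0.0
```

move_arm(slide=[[0, 0, 0], [0, 0, 0], [0, 0, 0], [0, 0, 0], [0, 0, 0]], spin=[0, 0, 0, 0, 0], grip=[-1, -1, -1, -1, -1], grip_force=20)

```text
clock: 10.8
tcp_pos: [0.5833, -0.0304, 0.0161]
ee_rot: [0.393, 3.114, 0.002]
force: [2.5, 4.5, 2.7]
width: 0.0229
gripper_force: 22.6
```

Width is 22.9 mm, close to the 23.5 mm expected across the flat. Now turn to the tongue direction.

move_arm(slide=[[-0.1, 0.3, 0], [-0.1, 0.3, 0], [-0.2, 0.3, 0], [-0.2, 0.3, 0], [-0.2, 0.2, 0], [-0.3, 0.2, 0], [-0.3, 0.2, 0], [-0.3, 0.1, 0], [0, 0, 0], [0, 0, 0]], spin=[-0.151, -0.151, -0.151, -0.151, -0.151, -0.151, -0.151, -0.154, 0, 0], grip=[-1, -1, -1, -1, -1, -1, -1, -1, -1, -1], grip_force=30)

```text
clock: 12.05
tcp_pos: [0.5813, -0.0289, 0.0161]
ee_rot: [2.092, 2.342, 0.002]
force: [0.1, 4.7, 5.2]
width: 0.0227
gripper_force: 29.8
```

Run:
```python
from h import *
st=r.get_state();R=Ro.from_rotvec(st["ee_rot"]).as_matrix();print(st["tcp_pos"],st["width"],st["force"],st["moment"],np.arctan2(R[1,1],R[0,1]))
```

```text
[ 0.58128646 -0.02885569  0.01608931] 0.022696089626044975 [0.10590493 4.69950396 5.18621292] [ 0.56268494  0.11953107 -0.08097336] 0.11261762221116745
```

move_arm(slide=[[0, 0, 0], [0, 0, 0], [0, 0, 0], [0, 0, 0], [0, 0, 20], [0, 0, 30], [0, 0, 30], [0, 0, 0], [0, 0, 0]], spin=[0, 0, 0, 0, 0, 0, 0, 0, 0], grip=[0, 0.1, 0.1, 0.1, 0.1, 0.1, 0.1, 0.1, 0.1])

```text
clock: 13.18
tcp_pos: [0.5802, -0.0291, 0.0951]
ee_rot: [2.097, 2.339, 0.0]
force: [0.1, 0.7, -0.3]
width: 0.0467
gripper_force: 0.0
```

Run:
```python
from h import *
st=r.get_state();print(st["tcp_pos"],st["width"])
im,C=snap("wrist","w5.png")
c=w2px(C,[.5828,-.0289,.084])[0];print(c)
u,v=c.astype(int);g=cv2.cvtColor(im,cv2.COLOR_RGB2HSV)
for y in range(v-36,v+28,3):print(y,' '.join('%2d%3d'%(min(99,g[y,x,1]),g[y,x,2]) for x in range(u-36,u+40,4)))
# arm direction: dark, z=.03
```

```text
[ 0.5801729  -0.02905778  0.09509824] 0.046669176901644994
[320.38247111 226.15484453]
190 17 44 42 55 34 45 11 47 26 69 17 73 36 71 34 76 29 78 39 79 36 85 33 84 39 84 14 72 24 73 64100 77220 76221 77221
193 22 69 15 70 21 74 22 69 25 71 25 70 39 72 30 76 36 77 37 83 45 80 38 87 39 86 21 72 17 75 34 82 79219 78220 77221
196 17 74 15 70 14 72 23 68 22 58 28 63 36 70 41 81 40 82 34 82 44 82 41 87 41 88 24 74 25 72 24 73 78210 77219 79220
199 23 55 34 67 23 55 13 57 21 36 35 66 39 72 43 77 44 81 37 82 34 82 39 86 38 87 23 77 21 73 28 72 76197 77219 80219
202 15 35 20 39 27 38 15 35 19 40 42 67 41 68 45 80 47 87 42104 42103 44 93 45 85 28 82 17 73 23 68 76187 77218 80216
205 16 32  9 30 26 30 22 35 45 45 36 71 39 86 37131 41150 39156 43154 38148 40121 35 81 21 73 24 73 78203 77218 78218
208 68 56 63 57 66 54 23 34 31 49 39 79 38136 39163 40174 40173 37172 39169 37157 40128 18 71 29 79 79213 78218 77218
211 86 92 77 96 79 94 69 48 37 55 35108 41166 41173 36172 37177 41175 38175 41174 40140 15 69 37 75 76171 78200 78208
214 88 93 82 93 86 95 72 82 44 82 37151 37173 39172 41175 41176 40174
[... 882 characters left out ...]
94 73 94 82 96 80 96 79 94 50 76 40 77 40 76 37 76 36 77 34 74 44 75 40 77 54 81 77 96 81 97 79 94 72 95 76 97
241 74 90 79 94 75 95 75 95 76 97 73 91 45 79 34 74 38 80 36 77 34 74 43 78 41 81 75123 79167 74 97 83 92 77 93 78 92
244 76 97 81 95 80 93 79 97 81 94 80 92 74 89 64 80 44 76 38 74 46 77 52 89 78173 81202 78202 78 98 85 96 80 93 81 95
247 74 93 79 94 75 92 80 92 85 93 80 96 76 94 80 96 80 93 73 91 82106 81133 79207 79209 81199 79119 80121 81101 74 97
250 85 90 72 96 78 92 85 93 75 98 74 97 81 95 80 93 83 92 80112 81185 80202 81208 82209 81208 80207 79206 76187 80131
253 79 94 76 94 80 92 75 92 85 93 78 92 80 93 80 96 80 96 83194 80208 81207 81208 81208 81208 81209 80208 83206 83204
```

The shaft's top shows a straight vertical edge on the right, at u≈336 for v 205-238. The tool's y axis is stand +x, so the flat faces the tongue. I'll measure the angle.

Run:
```python
from h import *
C=cam("wrist");im=cv2.imread("pics/w5.png");s=cv2.cvtColor(im,cv2.COLOR_BGR2HSV)[...,1].astype(float)
pts=[]
for v in range(216,237):
    row=s[v,326:350]  # metal sat ~40 -> cream ~80
    k=np.where(row>60)[0][0];f=(60-row[k-1])/(row[k]-row[k-1]);pts.append((326+k-1+f,v))
w=np.array([px2w(C,p,.082)[:2] for p in pts]);print(np.round([p[0] for p in pts],1))
d=np.polyfit(w[:,1],w[:,0],1);print("normal angle",-np.arctan(d[0]))
R=Ro.from_rotvec(r.get_state()["ee_rot"]).as_matrix();print(np.arctan2(R[1,1],R[0,1]))
# base/tongue reference: cream edges visible
n=np.array([np.cos(.109),np.sin(.109)]);print("flat dist",((w-[.5828,-.0289])@n).mean())
# collar edges
print("time",r.get_state()["clock"])
```

```text
[340.9 340.2 339.7 339.1 338.4 337.9 337.8 337.5 337.7 337.6 337.6 337.6
 337.6 337.4 336.9 336.6 336.9 336.8 336.8 337.  337.1]
normal angle -0.025962734996623462
0.10904575674914485
flat dist 0.009840456042757408
time 13.225
```

Run:
```python
from h import *
C=cam("wrist");g=cv2.imread("pics/w5.png").max(2).astype(float)
for th,z in((157,.084),(115,.0825)):
    pts=[]
    for v in range(209,227):
        row=g[v,326:350];k=np.where(row<th)[0][0];f=(th-row[k-1])/(row[k]-row[k-1]);pts.append((326+k-1+f,v))
    u=np.array([p[0] for p in pts]);print(u.round(1))
    w=np.array([px2w(C,p,z)[:2] for p in pts]);d=np.polyfit(w[:,1],w[:,0],1);print("normal angle",-np.arctan(d[0]))
```

```text
[333.8 334.4 334.7 335.1 335.  335.1 334.8 334.8 335.  335.  334.8 335.1
 335.  335.2 335.2 335.  334.9 334.8]
normal angle 0.15518813234043294
[337.1 337.2 337.1 336.9 336.9 336.8 336.7 336.7 336.8 336.7 336.8 336.9
 337.  337.4 337.5 337.6 337.3 337.5]
normal angle 0.15402749993281808
```

The flat faces 0.11 rad to within image noise, matching the stand yaw. Now move over the collar.

move_arm(slide=[[-5, -10, 10], [-10, -30, 10], [-20, -50, 10], [-20, -55, 0], [-20, -55, 0], [-14, -40, 0], [-4, -16, 0], [0, 0, 0], [0, 0, 0]], spin=[-0.12, -0.13, -0.14, -0.14, -0.14, -0.14, -0.14, 0, 0], grip=[0.5, 0.7, 0.7, 0.7, 0.7, 0.7, 0.7, 0.7, 0.7])

```text
clock: 14.35
tcp_pos: [0.487, -0.284, 0.124]
ee_rot: [-2.931, -1.125, 0.001]
force: [-0.5, -0.4, -0.0]
width: 0.0726
gripper_force: 0.0
```

Run:
```python
from h import *
st=r.get_state();R=Ro.from_rotvec(st["ee_rot"]).as_matrix();print(st["tcp_pos"],st["width"],np.arctan2(R[1,1],R[0,1]))
im,C=snap("wrist","w6.png")
print(w2px(C,[[.487,-.285,.028]]))
hsv=cv2.cvtColor(im,cv2.COLOR_RGB2HSV)
m=((hsv[...,0]<30)&(hsv[...,1]>130)&(hsv[...,2]>80)).astype(np.uint8)
n,l,s,c=cv2.connectedComponentsWithStats(m);print([(s[i].tolist(),c[i].round(0).tolist()) for i in range(1,n) if s[i][4]>40])
for y in range(120,330,7):print(y,' '.join('%2d%3d'%(min(99,hsv[y,x,1]),hsv[y,x,2]) for x in range(220,420,8)))
```

```text
[ 0.48700486 -0.28400905  0.12396682] 0.07258428217426263 -0.8380018975715027
[[316.35718549 190.42309759]]
[([187, 0, 18, 4, 53], [195.0, 1.0]), ([66, 44, 33, 35, 881], [82.0, 61.0]), ([305, 174, 18, 7, 93], [313.0, 177.0]), ([623, 292, 17, 42, 388], [632.0, 312.0])]
120 38169 39169 38169 38170 37177 38175 37179 36177 37188 39189 37188 37192 35198 37201 36197 39195 38201 38200 38202 38194 39196 39191 38193 41193 39191
127 36168 37171 38167 39170 40172 38176 38176 36182 36182 39189 38189 40190 38196 38199 37202 37193 35197 38196 37202 36200 38194 38196 37191 39190 34189
134 40166 39169 39172 41170 40173 39177 38181 38182 37184 36183 40190 39184 36184 37195 38197 38203 37193 36196 39196 37199 39197 39191 39192 38186 42186
141 40164 38167 38173 37177 39171 40174 39178 39181 42184 37185 41118 17 73 21 60 36192 39196 38196 40202 37194 38195 37193 41195 38196 38187 41195 39184
148 40166 38163 39170 38173 37177 38175 35176 37178 35180 38183 39177 38128 36162 39189 39189 38197 38199 38200 37191 39195 39192 37194 39194 40186 38186
155 40164 38169 39169 40171 38170 40180 38175 40180 38182 361
[... 3088 characters left out ...]
 32 72 38 74 37 75 41 75 37 75 31 75 44 75 34 74 41 75 37 75 37174 37172 36 14 99  7
302 48 16 58 22 40154 41155 40158 37158 41160 38159 45166 36163 40142 38 74 31 73 31 75 25 72 41 75 46 72 40 77 44 76 35 73 41 75 36162 37173 13 19 20 13
309 99  6 48 48 40161 35154 39156 38159 37158 38159 41162 40166 37160 34 75 39 72 28 73 32 71 22 71 43 77 31 75 33 78 37 76 35 73 39 84 40166 65 47 80 16
316  0 22 38148 38154 39157 38160 38159 40160 36157 39158 40158 41117 34 74 34 76 35 72 35 72 36 77 37 76 45 74 37 76 37 75 30 76 31 73 39165 37153 55 14
323 99 18 40160 42158 40158 40158 36148 38 93 37 75 35 72 40 77 42 73 34 75 40 76 41 74 35 72 29 71 31 73 38 73 37 75 35 73 37 76 43 77 41167 39163 99  5
```

Run:
```python
from h import *
from scipy.optimize import minimize
C=cam("wrist");im=cv2.imread("pics/w6.png");h=cv2.cvtColor(im,cv2.COLOR_BGR2HSV).astype(float)
S=cv2.GaussianBlur(h[...,1],(0,0),1.5);V=h[...,2]
m=((h[...,0]<30)&(h[...,1]>130)&(V>80));m[:160]=0;m[200:]=0;m[:,:280]=0;m[:,360:]=0
ys,xs=np.nonzero(m);sh=px2w(C,(xs.mean(),ys.mean()),.028)
d=(V<85);d[:130]=0;d[150:]=0;d[:,:290]=0;d[:,330:]=0
y2,x2=np.nonzero(d);print(len(y2),x2.min(),x2.max(),y2.min(),y2.max());sc=px2w(C,(x2.mean(),y2.mean()),.016)
print("shoe",sh,"screw",sc,"yaw",np.arctan2(*(sc-sh)[[1,0]]))
def W(q,X):
    c,s=np.cos(q[2]),np.sin(q[2]);return np.c_[q[0]/1e3+(c*X[:,0]-s*X[:,1])/1e3,q[1]/1e3+(s*X[:,0]+c*X[:,1])/1e3,np.full(len(X),.028)]
gx,gy=[a.ravel() for a in np.meshgrid(np.arange(-36,37,1.),np.arange(-36,37,1.))]
X=np.c_[gx,gy];rr=np.hypot(gx,gy);ins=(abs(gx)<25.5)&(abs(gy)<23.5)&(rr>17.5);out=((abs(gx)>26.5)|(abs(gy)>24.5))&(gx<27)&(abs(gx)<34)&(abs(gy)<32)
bore=(rr<14)&(gx<8)
def cost(q):
    p=w2px(C,W(q,X)).round().astype(int);s=S[p[:,1],p[:,0]];v=V[p[:,1],p[:,0]];ok=(v>130)&(s<60)
    i=ok&ins;o=ok&(out|bore);return (np.clip(s[i]-35,-4,4)).sum()/ins.sum()-(np.clip(s[o]-35,-4,4)).sum()/ins.sum()
best=None
for yaw in np.arange(.6,.9,.03):
  for dx in(-3,0,3):
    for dy in(-3,0,3):
      q=minimize(cost,[sh[0]*1e3-13.7*np.cos(yaw)+dx,sh[1]*1e3-13.7*np.sin(yaw)+dy,yaw],method="Nelder-Mead",options=dict(initial_simplex=None,xatol=.01)) if False else None
      c=cost([sh[0]*1e3-13.7*np.cos(yaw)+dx,sh[1]*1e3-13.7*np.sin(yaw)+dy,yaw])
      if best is None or c<best[0]:best=(c,[sh[0]*1e3-13.7*np.cos(yaw)+dx,sh[1]*1e3-13.7*np.sin(yaw)+dy,yaw])
b=np.array(best[1]);q=minimize(cost,b,method="Nelder-Mead",options=dict(initial_simplex=[b,b+[2,0,0],b+[0,2,0],b+[0,0,.08]])) 
print(best,q.x,q.fun)
c,s=np.cos(q.x[2]),np.sin(q.x[2])
for n,P in(("shoe",sh),("screw",sc)):
    e=P[:2]*1e3-q.x[:2];print(n,c*e[0]+s*e[1],-s*e[0]+c*e[1])
```

```text
141 301 316 137 146
shoe [ 0.49400904 -0.2754725   0.028     ] screw [ 0.51187657 -0.25458386  0.016     ] yaw 0.8631923527797756
(np.float64(-4.024033997043379), [np.float64(488.17491798998054), np.float64(-282.94380264570486), np.float64(0.8700000000000002)]) [ 487.19353126 -283.98111987    0.89321196] -4.081435073316978
shoe 10.901709483789357 0.024273745443719186
screw 38.37720723389468 -0.8007778869448465
```

Brass shoe and thumbscrew give the collar centre at about (0.4855,-0.286), yaw about 0.875, and their spacing of 27.5 mm fits. Turn to match and descend, keeping the fingertip offset in mind.

move_arm(slide=[[-1.5, -2, -20], [0, 0, -30], [0, 0, -30], [0, 0, -30], [0, 0, -25], [0, 0, -15], [0, 0, -5], [0, 0, 0], [0, 0, 0]], spin=[0.14, 0, 0, 0, 0, 0, 0, 0, 0], grip=[0.7, 0.7, 0.7, 0.7, 0.7, 0.7, 0.55, 0.45, 0.4])

```text
clock: 15.52
tcp_pos: [0.4866, -0.2877, -0.029]
ee_rot: [2.847, 1.323, 0.001]
force: [-0.5, 0.2, 0.8]
width: 0.0598
gripper_force: 0.0
```

move_arm(slide=[[0, 0, -2], [0, 0, -2], [0, 0, 0]], spin=[0, 0, 0], grip=[0.35, 0.35, 0.35])

```text
clock: 15.9
tcp_pos: [0.4857, -0.287, -0.0342]
ee_rot: [-2.849, -1.323, 0.0]
force: [-0.2, -0.6, 0.1]
width: 0.0576
gripper_force: 0.0
```

move_arm(slide=[[0, 0, 0], [0, 0, 0], [0, 0, 0], [0, 0, 0], [0, 0, 0]], spin=[0, 0, 0, 0, 0], grip=[0.1, -0.2, -1, -1, -1], grip_force=40)

```text
clock: 16.52
tcp_pos: [0.4859, -0.2872, -0.0339]
ee_rot: [2.849, 1.324, 0.0]
force: [-0.1, 1.0, 2.2]
width: 0.047
gripper_force: 41.4
```

Run:
```python
from h import *
st=r.get_state();R=Ro.from_rotvec(st["ee_rot"]).as_matrix();print(st["tcp_pos"],st["width"],st["force"],np.arctan2(R[1,1],R[0,1]))
im,C=snap("wrist","w7.png");h=cv2.cvtColor(im,cv2.COLOR_RGB2HSV)
m=((h[...,0]<30)&(h[...,1]>110)&(h[...,2]>50)).astype(np.uint8)
n,l,s,c=cv2.connectedComponentsWithStats(m);print([(s[i].tolist(),c[i].round(1).tolist()) for i in range(1,n) if s[i][4]>25])
p=np.array(st["tcp_pos"]);X=lambda x,y,z:p+R@[x,y,0]+[0,0,z-p[2]]
a=w2px(C,[X(0,0,.028),X(.0137,0,.028),X(.042,0,.014)]);print(a)
u,v=a[0].astype(int)
for y in range(v-75,v+40,4):print(y,' '.join('%2d%3d'%(min(99,h[y,x,1]),h[y,x,2]) for x in range(u-48,u+52,5)))
```

```text
[ 0.48586816 -0.28720477 -0.03393514] 0.04703500164048949 [-0.10715291  0.97089378  2.15548098] -0.7009682330635391
[([296, 255, 41, 12, 446], [315.8, 260.9])]
[[314.21361795 293.29611691]
 [314.1483344  261.6418132 ]
 [314.22714639 180.63954162]]
218 36 86 27 86 36 86 38 88 32 87 29 87 27 85 27 86 28 90 40139 39155 41136 32 87 37 83 33 86 26 88 36 85 34 89 30 84 26 87
222 42 86 36 85 32 87 32 88 30 85 28 83 30 86 30 84 33 84 35117 35133 37118 30 85 27 85 30 85 31 81 29 87 32 89 29 87 32 87
226 23 87 36 86 32 87 39 86 30 85 27 84 32 87 30 86 27 85 31 82 27 86 29 80 35 80 30 86 29 89 36 86 27 86 33 86 26 87 33 85
230 27 85 34 91 31 90 34 91 28 92 31 83 32 87 29 87 27 86 28 91 34 90 29 89 32 80 32 79 34 89 27 86 29 89 28 91 31 91 28 90
234 30160 31167 33164 32168 32168 30168 31166 32166 30168 30168 28165 34165 31167 34166 34167 32165 32169 36164 33170 32166
238 33164 32169 35167 27168 28166 32169 32166 29165 34167 32167 32167 31164 32166 32167 32167 29165 33170 32169 33172 32167
242 33163 35168 33170 30168 33169 32166 31164 32167 32168 32167 35167 32166 32166 29166 32170 33163 33170 31
[... 2043 characters left out ...]
66 31 65 34 68 34 67 39 66 34 67 31 65 37 69 27 66 36 64 35 66 28 73 27 75 23 76
314 34 76 32 72 28 74 38 73 23 68 36 63 37 62 28 63 32 63 28 64 30 68 30 67 40 64 27 66 34 68 33 61 30 68 27 75 34 75 30 76
318 31 73 31 73 33 78 32 71 29 70 29 70 37 69 24 64 27 66 25 61 23 66 23 68 34 67 23 67 30 68 37 69 28 74 27 75 27 75 30 76
322 31 74 41 75 34 76 31 73 31 75 28 72 30 69 32 71 26 68 31 66 32 64 30 68 35 66 26 68 25 70 31 74 32 72 41 74 24 74 28 73
326 31 73 42 73 31 75 27 76 27 75 36 77 33 70 31 74 24 75 32 72 38 73 28 72 37 69 35 73 27 75 28 73 35 72 30 77 40 77 23 76
330 30 77 31 73 28 73 26 78 31 75 27 75 27 75 33 77 31 73 31 73 36 77 38 73 24 75 34 75 20 75 32 72 35 73 34 74 36 77 25 70
```

Run:
```python
from h import *
st=r.get_state();C=cam("wrist",st);R=Ro.from_rotvec(st["ee_rot"]).as_matrix();p=np.array(st["tcp_pos"])
print([(x,w2px(C,p+R@[x/1e3,0,0]+[0,0,.028-p[2]])[0].round(1).tolist()) for x in(28,26,24,16,13.75,11.5,0,-16,-18)])
q=lambda uv:(R.T@(px2w(C,uv,.028)-p)*1e3)[:2].round(1)
print("front",q((314,232)),"shoe c",q((315.8,260.9)),"shoe back",q((315,253)),"face",q((315,268)))
g=cv2.GaussianBlur(cv2.imread("pics/w7.png").max(2).astype(float),(0,0),1)
print("bore bottom col",[(v,g[v,314].round(0)) for v in range(312,346,2)])
print("bore row 300",[(u,g[300,u].round(0)) for u in list(range(262,286,2))+list(range(342,372,2))])
```

```text
[(28, [314.1, 226.5]), (26, [314.1, 231.6]), (24, [314.1, 236.6]), (16, [314.1, 256.2]), (13.75, [314.2, 261.5]), (11.5, [314.2, 266.9]), (0, [314.2, 293.3]), (-16, [314.3, 328.0]), (-18, [314.3, 332.2])]
front [25.8 -0. ] shoe c [14.   0.6] shoe back [17.3  0.3] face [11.   0.3]
bore bottom col [(312, np.float64(67.0)), (314, np.float64(66.0)), (316, np.float64(67.0)), (318, np.float64(66.0)), (320, np.float64(65.0)), (322, np.float64(65.0)), (324, np.float64(66.0)), (326, np.float64(69.0)), (328, np.float64(73.0)), (330, np.float64(75.0)), (332, np.float64(75.0)), (334, np.float64(76.0)), (336, np.float64(75.0)), (338, np.float64(75.0)), (340, np.float64(74.0)), (342, np.float64(74.0)), (344, np.float64(75.0))]
bore row 300 [(262, np.float64(76.0)), (264, np.float64(76.0)), (266, np.float64(74.0)), (268, np.float64(74.0)), (270, np.float64(74.0)), (272, np.float64(75.0)), (274, np.float64(74.0)), (276, np.float64(71.0)), (278, np.float64(65.0)), (280, np.float64(64.0)), (282, np.float64(64.0)), (284, np.float64(64.0)), (342, np.float64(66.0)), (344, np.float64(66.0)), (346, np.float64(66.0)), (348, np.float64(65.0)), (350, np.float64(64.0)), (352, np.float64(63.0)), (354, np.float64(66.0)), (356, np.float64(71.0)), (358, np.float64(73.0)), (360, np.float64(75.0)), (362, np.float64(75.0)), (364, np.float64(76.0)), (366, np.float64(77.0)), (368, np.float64(78.0)), (370, np.float64(78.0))]
```

The collar is gripped square and centred to within 0.5 mm: front edge at 25.8 mm, shoe at 14 mm. Lift, turn to stand yaw and go above the shaft. The shaft axis from vision plus the finger grip is about (0.5835,-0.0284).

move_arm(slide=[[0, 0, 10], [0, 0, 30], [0, 0, 35], [5, 10, 29], [15, 40, 0], [20, 55, 0], [20, 55, 0], [20, 55, 0], [14, 35, 0], [4, 8.5, 0], [0, 0, 0], [0, 0, 0]], spin=[0, 0, 0, 0, -0.127, -0.127, -0.127, -0.127, -0.127, -0.127, 0, 0], grip=[-1, -1, -1, -1, -1, -1, -1, -1, -1, -1, -1, -1])

```text
clock: 18.08
tcp_pos: [0.5834, -0.0291, 0.0699]
ee_rot: [3.137, 0.172, -0.001]
force: [-0.5, 0.0, -1.3]
width: 0.0467
gripper_force: 41.6
```

Run:
```python
from h import *
st=r.get_state();R=Ro.from_rotvec(st["ee_rot"]).as_matrix();p=np.array(st["tcp_pos"]);print(p,st["width"],st["force"],st["moment"],"yaw",np.arctan2(R[1,0],R[0,0]))
im,C=snap("wrist","w8.png");h=cv2.cvtColor(im,cv2.COLOR_RGB2HSV)
m=((h[...,0]<30)&(h[...,1]>130)&(h[...,2]>40)).astype(np.uint8);m[:230]=0
n,l,s,c=cv2.connectedComponentsWithStats(m);print([(s[i].tolist(),c[i].round(1).tolist()) for i in range(1,n) if s[i][4]>100])
C2=cam("side");C3=cam("scene")
```

```text
[ 0.58343134 -0.02911699  0.06987057] 0.04668094078191486 [-0.463405    0.04530427 -1.31998209] [-0.00984424 -0.00355655 -0.0605095 ] yaw 0.10986584379687239
[([297, 255, 40, 13, 386], [316.7, 261.3])]
```

move_arm(slide=[[0, 0.4, -8], [0, 0, -5], [0, 0, -3], [0, 0, -2], [0, 0, -2], [0, 0, -2], [0, 0, -2], [0, 0, 0]], spin=[0, 0, 0, 0, 0, 0, 0, 0], grip=[-1, -1, -1, -1, -1, -1, -1, -1])

```text
clock: 19.12
tcp_pos: [0.5836, -0.0281, 0.0457]
ee_rot: [-3.137, -0.169, 0.001]
force: [0.2, 0.8, -0.8]
width: 0.047
gripper_force: 41.6
```

The collar went over the shaft end without contact force. Lowering to flush.

move_arm(slide=[[0, 0, -4], [0, 0, -4], [0, 0, -4], [0, 0, -4], [0, 0, -4], [0, 0, -3], [0, 0, 0], [0, 0, 0]], spin=[0, 0, 0, 0, 0, 0, 0, 0], grip=[-1, -1, -1, -1, -1, -1, -1, -1])

```text
clock: 20.12
tcp_pos: [0.5839, -0.0282, 0.023]
ee_rot: [3.137, 0.169, 0.0]
force: [-0.5, -0.3, -0.9]
width: 0.0469
gripper_force: 41.6
```

Run:
```python
from h import *
a=[]
for k in range(3):
    r.get_image("side");st=r.get_state();a.append([*st["tcp_pos"],*st["force"]])
print(np.mean(a,0).round(4),np.std(a,0).round(4),st["clock"])
```

```text
[ 0.584  -0.0282  0.0231  0.0257  0.1492 -1.0145] [0.     0.     0.     0.1236 0.4006 0.1102] 20.275
```

Measured rise is 57.0 mm, so lower 1 mm more for flush and then draw back in small steps, watching the force.

move_arm(slide=[[0, 0, -1], [0, 0, 0], [-0.7, -0.1, 0], [-0.7, -0.1, 0], [0, 0, 0], [0, 0, 0]], spin=[0, 0, 0, 0, 0, 0], grip=[-1, -1, -1, -1, -1, -1])

```text
clock: 21.02
tcp_pos: [0.5824, -0.0284, 0.022]
ee_rot: [3.137, 0.169, 0.0]
force: [0.4, 0.2, -0.6]
width: 0.0471
gripper_force: 41.6
```

move_arm(slide=[[-0.5, 0, 0], [0, 0, 0], [0, 0, 0]], spin=[0, 0, 0], grip=[-1, -1, -1])

```text
clock: 21.4
tcp_pos: [0.5819, -0.0284, 0.0219]
ee_rot: [-3.137, -0.169, 0.0]
force: [0.0, 0.5, -0.7]
width: 0.0469
gripper_force: 41.6
```

move_arm(slide=[[-0.5, -0.1, 0], [0, 0, 0], [0, 0, 0]], spin=[0, 0, 0], grip=[-1, -1, -1])

```text
clock: 21.78
tcp_pos: [0.5814, -0.0285, 0.0219]
ee_rot: [3.137, 0.169, -0.0]
force: [-0.8, -0.1, -0.9]
width: 0.0471
gripper_force: 41.6
```

move_arm(slide=[[-0.4, 0, 0], [0, 0, 0], [0, 0, 0]], spin=[0, 0, 0], grip=[-1, -1, -1])

```text
clock: 22.15
tcp_pos: [0.5814, -0.0285, 0.022]
ee_rot: [3.137, 0.169, 0.001]
force: [2.9, -0.6, -2.7]
width: 0.0474
gripper_force: 41.4
```

move_arm(slide=[[-0.4, -0.1, 0], [0, 0, 0], [0, 0, 0]], spin=[0, 0, 0], grip=[-1, -1, -1])

```text
clock: 22.52
tcp_pos: [0.5814, -0.0285, 0.0221]
ee_rot: [3.137, 0.169, 0.003]
force: [4.5, 0.2, -3.2]
width: 0.0475
gripper_force: 41.7
```

Shoe contact is at x = 0.5814 with 4.5 N, a light press. One steadiness check, then hand in.

Run:
```python
from h import *
for k in range(3):
    im=r.get_image("side");st=r.get_state();print(np.round(st["tcp_pos"],4),np.round(st["force"],1))
F=[np.array(st["force"])]
if 2<st["force"][0]<9: print(r.job_done())
```

```text
[ 0.5814 -0.0285  0.0221] [ 4.1  1.6 -3.6]
[ 0.5814 -0.0285  0.0221] [ 4.6  0.2 -4.2]
[ 0.5814 -0.0285  0.0221] [ 6.   1.3 -3.7]
the job is handed in; nothing more can be done
None
```

The job is handed in (result not reported): pin hanging in the notch, flat facing the tongue, and collar held flush by measured height (no close-up look) with its shoe pressing the flat at about 5 N.

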